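# Make up the carving kit and the polishing kit

## Robot

A 6-joint arm with a two-finger parallel gripper is mounted at the origin on a cart in front of the work surface, level with it; the furniture and walls round the work are solid. World frame = base frame: x ahead of the robot, y to its left, z up, the work surface at z = 0. Lengths are in m, angles in degrees, forces in N, time in s.
With the tool pointing down it reaches from about 0.3 to 0.75 m from the base axis. Payload 8.5 kg.
Tool frame: the origin (TCP) lies midway between the tips of the shut fingers; the grasp point (between the pads) lies 19 mm behind it; z points along the fingers, y is the line along which they close (so a half turn about z gives the same grasp; the last joint's range is limited). The gripper opens to 88 mm and grips with 3 to 60 N. Pads are 18 mm wide; open, the fingers measure 123 mm over their backs; the gripper's body (75 mm by 187 mm) begins 45 mm behind the grasp point.
Start: joints at [62.263, 21.807, 74.336, -0, 83.858, -12.336], TCP at [0.146, 0.53, 0.21] pointing down, gripper open.
Joint ranges: [-178.18, 178.18], [-50.72, 133.34], [12.68, 142.11], [-81.47, 261.47], [9.98, 163.14], [-165.26, 165.26]. Speed limits (degrees/s): [136.94, 136.94, 180, 180, 180, 180].

## Interface

Orientations are given as [roll, pitch, yaw] about the fixed x, y, z axes, in that order (R = Rz(yaw) Ry(pitch) Rx(roll)).
In Python, from plant import * gives the robot as it stands.
- The arm moves only by the tool drive_tool, never from a script. Its argument "targets" is one flat list of numbers, 5 for each row, row after row: the closure, from 0 (fully open) to 1 (shut), then the shift along the tool's x, y, z normalised to -1 to 1, where 1 is 0.3 m, then the turn about the tool's z normalised to -1 to 1, where 1 is pi rad. A call has 1 to 20 rows; each row is the pose to reach, as a shift and turn from the pose commanded when the call began, along the tool's axes at that moment, turning the shorter way round; what a row does not reach only later rows make up. A row lasts 1/10 s, in which the tool goes at most 50 mm and 8.59 degrees, less where a joint would pass 70% of its speed; a pose out of reach is approached as far as the arm can. A call with a number of a shift or a turn outside -1 to 1 is refused whole. A call with a gripper value outside its range is refused whole. The fingers move at their own pace and stop on an object; "grip_force" is the grip in N (left out, the last holds). Time passes only in rows, so rows that repeat a pose let the fingers close. It gives the time, the measured TCP pose, the force, the opening and the grip force at its end, in the units of the state.
- get_state(): the state, without advancing time (a new reading comes with each control period).
- snapshot(name): name is "scene" or "top" or "wrist"; returns the picture (420x560x3 uint8, red, green, blue); there is no depth.
- calibration(name): a dict with "camera_matrix" (3x3 intrinsics, pixels), "R" (3x3) and "t" (3): a world point X has camera coordinates R X + t. Camera axes: x right, y down, z forward; pixel columns grow to the right and rows downward; lengths in m; the calibration is good to about 2 mm. A picture is of the moment at which its call begins: read the wrist's pose just before it. calibration takes no time and is no camera call; for the wrist camera it gives the pose at the moment of the call.
- close_job(): hands the job in; it is judged then, once.
Trained networks look in the newest picture that a camera, given by its name, has taken for a name from the list of things; names that differ only in an ending like _2 or _b are one class to them, and where a whole thing is asked for, a point or a joint stands for the part that bears it (a point fixed in the world has none). Each returns a list of dicts, best first, with "p" (0 to 1); they miss things now and then, are a little off and sometimes report something else, mostly with a low value. They report only what shows in the picture. A call takes as long as a camera call.
- search_frame(camera, thing): "location" ([x, y, z] in m, in world coordinates, good to about 4 mm: the middle of the surface that is visible of it).
- pinpoint(camera, thing): "location" ([x, y, z] in m, in world coordinates, good to about 4 mm: a listed point, or the origin of a listed thing).
The state is a dict: "time_s": time; "joint_pos": joint angles; "qvel": joint speeds; "effort": joint torques, N m; "eef_pos": TCP position; "tcp_rot": TCP orientation; "contact_force": force on the tool from outside, world axes, zero at the start; "ft_torque": the same for the moment, N m; "finger_gap": finger opening in m; "grasp_force": force on a finger pad.
Only numpy, scipy, OpenCV 4.12 (cv2) and the standard library are available. Lean on these libraries where they do the work, as an engineer would, in place of code of your own. Each camera call takes 0.05 s, during which the arm holds its last target. There are 200 camera calls.

## Task

Make up two kits: the blue tray is the carving kit, with the dark-handled graver in its long pocket and the plain bone slab in its wide pocket; the green tray is the polishing kit, with the black collet handle in its long pocket, the little carved bear standing in its wide pocket and the round felt wheel flat in its small pocket. Set each thing down along its pocket, fully on the pocket floor and not on the ribs. Leave the light-handled graver where it lies, it belongs to neither kit.

Things in the scene. Friction and masses are not known exactly. Their poses are not given: they have to be found in the camera images.
- tray_blue: Fixed blue tray, grey felt in 3 pockets, 118 (x) x 174 (y) x 13 mm. Origin: centre of underside. Pocket floors 6 mm above the worktop, ribs 7 mm higher. Pockets (inside x by y; centre in tray frame, mm): LONG 38x160 at (-33,0), WIDE 52x100 at (26,-30), SMALL 52x46 at (26,57). The ribs along WIDE and SMALL have finger gaps (42, 34 mm long) at the pocket's middle; LONG's outer rib has none.
- tray_green: Fixed green tray, otherwise the same as the blue one (size, pockets, frame). In both, hold flat things with the fingers closing along the tray's x, so that they enter the finger gaps; hold long tools with the fingertips 9 mm or more above the tool's underside, so that they clear the ribs.
- graver_dark: Graver (small chisel), dark brown wooden handle, thin steel blade, 22 x 144 x 22 mm, lying, 60 g. Origin: centre of underside, z up, length along y. Handle y -3 to +71 mm, about 16 mm wide, grip near y +28; the blade (6 mm wide, 9 to 13 mm up) points to -y.
- graver_light: Look-alike graver with a light orange-brown handle, 21 x 144 x 21 mm, same frame as the dark one. Belongs to no kit and is to be left where it lies.
- collet_handle: Black ribbed handle with a small steel collet chuck at one end, 25 x 131 x 25 mm, lying, 85 g. Origin: centre of underside, z up, length along y. Grip part y -34 to +64 mm, about 20 mm wide, hold near y +14; the chuck (9 mm) points to -y.
- bone_slab: Plain cream slab of raw bone, 28 (x) x 48 (y) x 11 mm thick, lying flat, 20 g. Origin: centre of its underside, z up. Grip it across x at its middle, fingertips 3 to 5 mm above its underside.
- bear: Small carved cream bear standing on its feet, 35 (x) x 85 (y, nose to tail) x 51 mm high, 35 g. Origin: centre of its underside, z up. Grip it across x at its middle, fingertips about 20 mm above its underside.
- felt_wheel: Round off-white felt polishing wheel, 26 mm across, 8 mm thick, lying flat, 15 g. Origin: centre of its underside, z up. Grip it with the fingertips about 2 mm above its underside.

How it is judged (in metres and radians):
At the end, for the whole second after the job is handed in: Each of the five things lies in its pocket of its tray, middle within 13 to 15 mm of the pocket's (lengthwise slab 27, collet handle 18), along it within 0.3 rad either way, upright within 0.1 rad, underside under 3.5 mm above the floor, at rest; the light graver within 30 mm of its place (x of graver_dark in the frame of tray_blue between -0.046 and -0.02 m and y of graver_dark in the frame of tray_blue between -0.013 and 0.013 m and z of each of graver_dark, bone_slab in the frame of tray_blue below 0.0095 m and angle between each of graver_dark, bone_slab, collet_handle, bear, felt_wheel's own z axis and vertical below 0.1 rad and linear speed of each of graver_dark, bone_slab, collet_handle, bear, felt_wheel below 0.02 m/s and angle between the y axis of each of graver_dark, bone_slab and the y axis of tray_blue, either way round below 0.3 rad and x of bone_slab in the frame of tray_blue between 0.0125 and 0.0395 m and y of bone_slab in the frame of tray_blue between -0.057 and -0.003 m and x of collet_handle in the frame of tray_green between -0.046 and -0.02 m and y of collet_handle in the frame of tray_green between -0.018 and 0.018 m and z of each of collet_handle, bear, felt_wheel in the frame of tray_green below 0.0095 m and angle between the y axis of each of collet_handle, bear and the y axis of tray_green, either way round below 0.3 rad and x of bear in the frame of tray_green between 0.013 and 0.039 m and y of bear in the frame of tray_green between -0.043 and -0.017 m and x of felt_wheel in the frame of tray_green between 0.011 and 0.041 m and y of felt_wheel in the frame of tray_green between 0.044 and 0.07 m and distance of graver_light from where it was at the start of the episode below 0.03 m); the robot touches nothing.
It fails at once if the light-handled graver is moved from its place by more than 30 mm (distance of graver_light from where it was at the start of the episode above 0.03 m).
It also fails if it takes over 109 s, if anything falls off the work surface, if the arm or the gripper's body presses on something with over 40 N, if the wrist force passes 120 N, or if a joint passes its speed limit or range.

## Working session

There is one attempt and no reset: what is moved stays moved. The work goes in short steps, Python scripts to look and compute and a tool call to move; the robot and the scene stay as the last step left them, time stands still between calls to the robot, and variables do not carry over. Pictures are saved under pics/ and viewed, at most 14 in all, crops included, and the job is handed in when it is done.

Besides the shell and the picture viewer there is one more tool, called after ">>>" in YAML: its name, and indented under it one key for each argument. drive_tool: Moves the arm, as the interface text tells. Its arguments: {"type":"object","properties":{"targets":{"type":"array"},"grip_force":{"type":"number"}},"required":["targets"]}

```bash
mkdir -p pics; ls
python3 - <<'E'
from plant import *
import cv2
for n in ("top","scene"):
    im=snapshot(n); cv2.imwrite(f"pics/{n}0.png",cv2.resize(im[:,:,::-1],(784,588)))
    c=calibration(n); print(n,c)
for t in ["tray_blue","tray_green","graver_dark","graver_light","collet_handle","bone_slab","bear","felt_wheel"]:
    print(t,[(round(d['p'],2),[round(float(v),3) for v in d['location']]) for d in pinpoint("top",t)[:3]])
s=get_state();print(s)
E
```

```text
pics
top {'camera_matrix': array([[411.85885721,   0.        , 283.61107132],
       [  0.        , 411.85885721, 209.13721901],
       [  0.        ,   0.        ,   1.        ]]), 'R': array([[ 0.0214495 , -0.99976927, -0.00114767],
       [-0.98311208, -0.02088343, -0.181809  ],
       [ 0.18174308,  0.005028  , -0.98333319]]), 't': array([0.09939322, 0.57110113, 0.80680855])}
scene {'camera_matrix': array([[456.31415616,   0.        , 274.68811539],
       [  0.        , 456.31415616, 201.94408491],
       [  0.        ,   0.        ,   1.        ]]), 'R': array([[ 8.19853126e-01, -5.72573321e-01,  8.01966084e-04],
       [-4.13507729e-01, -5.93058811e-01, -6.90863666e-01],
       [ 3.96045717e-01,  5.66075117e-01, -7.22984614e-01]]), 't': array([-0.41683289,  0.32291077,  0.59925969])}
tray_blue []
tray_green [(0.95, [0.661, 0.11, -0.002])]
graver_dark [(0.76, [0.441, 0.274, -0.001])]
graver_light [(0.92, [0.666, 0.275, 0.001])]
collet_handle [(0.71, [0.551, 0.288, -0.002])]
bone_slab [(0.67, [0.501, -0.096, -0.004])]
bear [(0.57, [0.534, 0.126, -0.003])]
felt_wheel []
{'time_s': 0.5, 'joint_pos': array([ 6.22625064e+01,  2.18096828e+01,  7.43381846e+01,  1.62089137e-03,
        8.38560549e+01, -1.23362757e+01]), 'qvel': array([-0.07602546,  0.02684256, -0.03842779,  0.04376814, -0.0039147 ,
        0.00799986]), 'effort': array([-1.81994004e-03, -4.37508595e+01, -2.24608505e+01,  7.12879817e-02,
        3.16176214e-02, -5.40323174e-05]), 'eef_pos': array([0.14605601, 0.53023017, 0.21040556]), 'tcp_rot': array([-1.79996513e+02, -2.41236486e-03,  1.64598609e+02]), 'contact_force': array([-0.1520256 ,  0.12434802,  0.18098369]), 'ft_torque': array([ 0.01786072, -0.00619713, -0.03072704]), 'grasp_force': 0.0, 'finger_gap': 0.08827294628545997}
```

View pics/top0.png

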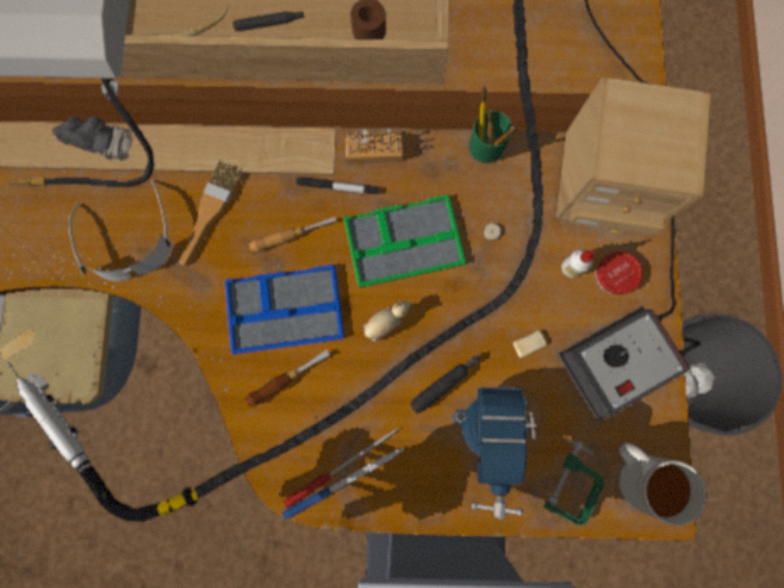

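View pics/scene0.png

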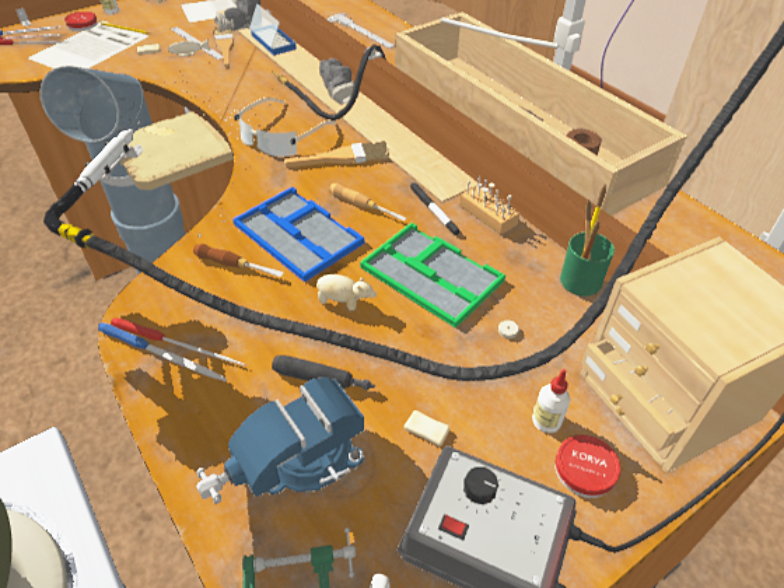

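```bash
cat > h.py <<'E'
from plant import *
import numpy as np, cv2
def H(name,z,c=None):
    c=c or calibration(name); K,R,t=c["camera_matrix"],c["R"],c["t"]
    return K@np.c_[R[:,0],R[:,1],R[:,2]*z+t]   # (x,y,1)->pixel
def rect(im,name,z,x0,x1,y0,y1,s,c=None):
    # out image: col=(y1-y)*s, row=(x1-x)*s
    A=np.array([[0,-1/s,x1],[-1/s,0,y1],[0,0,1.]])
    return cv2.warpPerspective(im,H(name,z,c)@A,(int((y1-y0)*s),int((x1-x0)*s)),flags=cv2.INTER_CUBIC|cv2.WARP_INVERSE_MAP)
E
python3 - <<'E'
from h import *
im=snapshot("top")
hsv=cv2.cvtColor(im,cv2.COLOR_RGB2HSV)
r=rect(im,"top",0.013,.35,.75,-.15,.4,1400)
cv2.imwrite("pics/rect.png",r[:,:,::-1])
h=cv2.cvtColor(r,cv2.COLOR_RGB2HSV)
for n,lo,hi in (("blue",(105,150,80),(125,255,255)),("green",(55,150,60),(80,255,255))):
    m=cv2.inRange(h,lo,hi); k,l,s,_=cv2.connectedComponentsWithStats(m); i=1+np.argmax(s[1:,4])
    p=np.argwhere(l==i)[:,::-1].astype(np.float32)
    (cx,cy),(w,hh),a=cv2.minAreaRect(p)
    print(n,"centre",.75-cy/1400,.4-cx/1400,"size",w/1400,hh/1400,a,s[i])
for cam in("top","scene"):
  snapshot(cam)
  for t in ["tray_blue","tray_green","graver_dark","graver_light","collet_handle","bone_slab","bear","felt_wheel"]:
    print(cam,t,[(round(d['p'],2),[round(float(v),3) for v in d['location']]) for d in search_frame(cam,t)[:3]])
E
```

```text
blue centre 0.5482450430733817 0.28772700718470984 size 0.11624215262276785 0.1726862989153181 80.78897094726562 [   27   185   262   196 11183]
green centre 0.6620046561104911 0.10298610142299108 size 0.11635382516043527 0.17268705095563616 76.20051574707031 [  280    18   272   212 10613]
top tray_blue [(0.71, [0.544, 0.292, 0.004])]
top tray_green [(0.93, [0.66, 0.109, 0.005])]
top graver_dark [(0.93, [0.429, 0.292, 0.017])]
top graver_light [(0.6, [0.658, 0.295, 0.015])]
top collet_handle [(0.9, [0.43, 0.046, 0.023])]
top bone_slab [(0.56, [0.501, -0.097, 0.008])]
top bear [(0.63, [0.526, 0.127, 0.04])]
top felt_wheel []
scene tray_blue [(0.7, [0.543, 0.283, 0.006]), (0.29, [0.429, 0.04, 0.026]), (0.29, [0.677, -0.034, 0.006])]
scene tray_green [(0.76, [0.659, 0.095, 0.01])]
scene graver_dark [(0.89, [0.432, 0.288, 0.016])]
scene graver_light [(0.67, [0.657, 0.296, 0.016])]
scene collet_handle [(0.78, [0.429, 0.039, 0.026])]
scene bone_slab [(0.87, [0.504, -0.098, 0.008])]
scene bear [(0.38, [0.427, 0.289, 0.019])]
scene felt_wheel [(0.72, [0.682, -0.033, 0.009])]
```

View pics/rect.png

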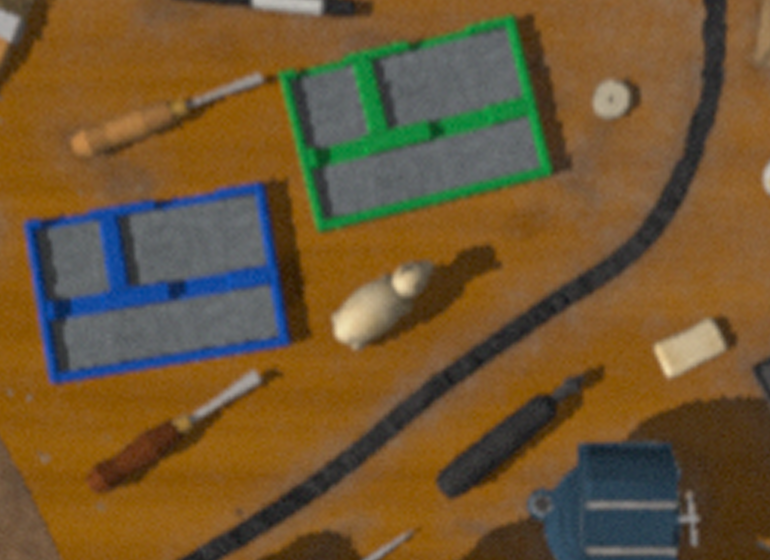

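Run:
```python
from h import *
ct,cs=calibration("top"),calibration("scene")
P=lambda c:c["camera_matrix"]@np.c_[c["R"],c["t"]]
def tri(a,b):
    X=cv2.triangulatePoints(P(ct),P(cs),np.array(a,float)/1.4,np.array(b,float)/1.4); X=(X[:3]/X[3]).ravel()
    q=P(cs)@np.r_[X,1]; return X.round(3), (q[:2]/q[2]*1.4-b).round(1)
for n,a,b in [("strip1 +y",(481,415),(318,382)),("strip1 -y",(524,416),(340,425)),("strip2 +y",(483,438),(283,397)),("strip2 -y",(526,437),(305,448)),
  ("box corner near",(562,352),(449,450)),("box corner r",(602,416),(400,555)),("box knob",(615,355),(481,485)),
  ("bear nose",(410,308),(373,293)),("collet tip",(480,361),(372,386)),("slab c",(530,344),(428,428)),("bottle tip",(587,258),(558,380))]:
    print(n,*tri(a,b))
# hose height: candidates along ray
for uv in [(537,170),(540,220),(520,285),(527,90)]:
    for z in np.arange(0,.3,.02):
        xy=np.linalg.inv(H("top",z,ct))@np.array([uv[0]/1.4,uv[1]/1.4,1]); xy/=xy[2]
        q=P(cs)@np.array([xy[0],xy[1],z,1]); print(uv,round(z,2),xy[:2].round(3),(q[:2]/q[2]*1.4).round()) if z in(0,) or int(z*100+.5)%6==0 else 0
```

```text
strip1 +y [ 0.402 -0.013  0.079] [-6.8  1.3]
strip1 -y [ 0.398 -0.071  0.076] [-3.5  0.7]
strip2 +y [ 0.366 -0.012  0.083] [-2.2  0.4]
strip2 -y [ 0.362 -0.072  0.069] [ 2.4 -0.5]
box corner near [ 0.492 -0.14   0.029] [-3.1  0.8]
box corner r [ 0.392 -0.198  0.013] [ 2.6 -0.6]
box knob [ 0.482 -0.203  0.066] [ 0.1 -0. ]
bear nose [0.551 0.091 0.04 ] [-1.5  0.4]
collet tip [ 0.475 -0.017  0.018] [-1.8  0.4]
slab c [ 0.502 -0.096  0.005] [-0.5  0.1]
bottle tip [ 0.622 -0.164  0.083] [-1.1  0.3]
(537, 170) 0.0 [ 0.789 -0.114] [607. 331.]
(537, 170) 0.06 [ 0.764 -0.099] [597. 302.]
(537, 170) 0.12 [ 0.739 -0.085] [585. 270.]
(537, 170) 0.18 [ 0.714 -0.07 ] [571. 233.]
(537, 170) 0.24 [ 0.688 -0.055] [556. 192.]
(540, 220) 0.0 [ 0.703 -0.117] [563. 363.]
(540, 220) 0.06 [ 0.684 -0.102] [553. 332.]
(540, 220) 0.12 [ 0.664 -0.087] [541. 298.]
(540, 220) 0.18 [ 0.645 -0.072] [528. 259.]
(540, 220) 0.24 [ 0.626 -0.057] [513. 215.]
(520, 285) 0.0 [ 0.595 -0.083] [481. 385.]
(520, 285) 0.06 [ 0.583 -0.07 ] [471. 353.]
(520, 285) 0.12 [ 0.571 -0.057] [461. 317.]
(520, 285) 0.18 [ 0.559 -0.045] [449. 277.]
(520, 285) 0.24 [ 0.546 -0.032] [435. 232.]
(527, 90) 0.0 [ 0.932 -0.101] [668. 281.]
(527, 90) 0.06 [ 0.897 -0.087] [658. 254.]
(527, 90) 0.12 [ 0.863 -0.073] [646. 225.]
(527, 90) 0.18 [ 0.828 -0.059] [632. 192.]
(527, 90) 0.24 [ 0.793 -0.045] [617. 154.]
```

```bash
cat >> h.py <<'E'
def rows(*T):
    """T: (closure,x,y,z,yaw) world targets -> relative normalised rows from the present pose"""
    s=get_state(); p=np.array(s["eef_pos"]); a=s["tcp_rot"][2]; r=np.radians(a)
    X=np.array([np.cos(r),np.sin(r),0]);Y=np.array([np.sin(r),-np.cos(r),0])
    print("t",round(s["time_s"],2),"at",p.round(4),"yaw",round(a,2),"gap",round(s["finger_gap"],4),"F",s["contact_force"].round(1))
    for c,x,y,z,w in T:
        d=np.array([x,y,z])-p; dw=(w-a+180)%360-180
        print([c]+[round(float(v),3) for v in (d@X/.3,d@Y/.3,-d[2]/.3,-dw/180)],"rows>=",int(np.ceil(max(np.linalg.norm(d)/.05,abs(dw)/8.59))))
def tray(name,x,y,off=0):
    c,a={"blue":((.5482,.2877),9.2),"green":((.662,.103),13.8)}[name]; r=np.radians(a)
    y=y+off; return c[0]+x*np.cos(r)-y*np.sin(r), c[1]+x*np.sin(r)+y*np.cos(r), a+90
E
python3 -c "
from h import *
rows((0,.39,.33,.21,122.5))"
```

```text
t 1.45 at [0.1461 0.5302 0.2104] yaw 164.6 gap 0.088 F [0.3 0.3 0.1]
[0, -0.961, -0.428, 0.001, 0.234] rows>= 7
```

>>> drive_tool:
  targets: [0,-0.96,-0.43,0,0.234,0,-0.96,-0.43,0,0.234,0,-0.96,-0.43,0,0.234,0,-0.96,-0.43,0,0.234,0,-0.96,-0.43,0,0.234,0,-0.96,-0.43,0,0.234,0,-0.96,-0.43,0,0.234,0,-0.96,-0.43,0,0.234,0,-0.96,-0.43,0,0.234,0,-0.96,-0.43,0,0.234,0,-0.96,-0.43,0,0.234]

```text
time_s: 2.55
eef_pos: [0.3884, 0.3303, 0.2105]
tcp_rot: [-180.0, -0.0, 122.6]
contact_force: [0.9, -0.5, 0.3]
finger_gap: 0.0883
grasp_force: 0.0
```

Run:
```python
from h import *
c=calibration("wrist"); im=snapshot("wrist"); s=get_state()
print(s["eef_pos"],s["tcp_rot"],-c["R"].T@c["t"],c["R"][2])
r=rect(im,"wrist",.011,.33,.62,.15,.42,1900,c)
cv2.imwrite("pics/w1.png",np.hstack([cv2.resize(im,(int(551*560/420)//2,275)),])[:,:,::-1]); cv2.imwrite("pics/w1r.png",r[:,:,::-1])
for t in ["graver_dark","tray_blue"]: print(t,[(round(d['p'],2),d['location'].round(3) if hasattr(d['location'],'round') else d['location']) for d in pinpoint("wrist",t)[:2]])
rows((0.5,.4275,.298,.06,122.5),(0.5,.4275,.298,.01,122.5))
```

```text
[0.38857753 0.33020409 0.21055777] [ 1.79992240e+02 -4.30131192e-03  1.22587836e+02] [0.34330896 0.40150812 0.38468488] [ 0.17485656 -0.27167783 -0.94637009]
graver_dark [(0.71, [0.4451, 0.2779, -0.0])]
tray_blue [(0.67, [0.5448, 0.2869, 0.0018])]
t 2.7 at [0.3889 0.3299 0.2105] yaw 122.55 gap 0.088 F [ 0.8  0.3 -0.6]
[0.5, -0.159, 0.051, 0.502, 0.0] rows>= 4
[0.5, -0.159, 0.051, 0.668, 0.0] rows>= 5
```

View pics/w1r.png

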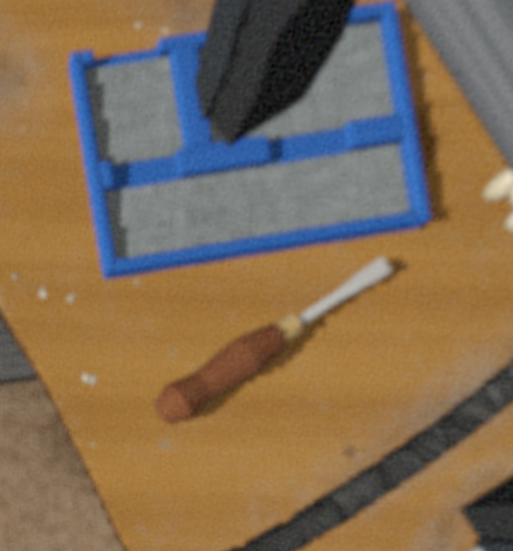

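>>> drive_tool:
  targets: [0.5,-0.159,0.054,0.502,0,0.5,-0.159,0.054,0.502,0,0.5,-0.159,0.054,0.502,0,0.5,-0.159,0.054,0.502,0,0.5,-0.159,0.054,0.502,0,0.5,-0.159,0.054,0.6,0,0.5,-0.159,0.054,0.667,0,0.5,-0.159,0.054,0.667,0,0.5,-0.159,0.054,0.667,0,1,-0.159,0.054,0.667,0,1,-0.159,0.054,0.667,0,1,-0.159,0.054,0.667,0,1,-0.159,0.054,0.667,0,1,-0.159,0.054,0.667,0,1,-0.159,0.054,0.667,0,1,-0.159,0.054,0.5,0,1,-0.159,0.054,0.4,0,1,-0.159,0.054,0.4,0]
  grip_force: 25

```text
time_s: 4.5
eef_pos: [0.4305, 0.2986, 0.0941]
tcp_rot: [179.6, 0.1, 122.5]
contact_force: [0.4, 0.3, -0.0]
finger_gap: 0.0002
grasp_force: 0.0
```

Run:
```python
from h import *
x,y,w=tray("blue",-.033,0,.0285)
rows((1,x,y,.07,w),(1,x,y,.018,w),(1,x,y,.0165,w),(.7,x,y,.0165,w),(.5,x,y,.1,w))
```

```text
t 4.5 at [0.4305 0.2986 0.0941] yaw 122.49 gap 0.0002 F [ 0.4  0.3 -0. ]
[1, -0.111, 0.248, 0.08, 0.129] rows>= 3
[1, -0.111, 0.248, 0.254, 0.129] rows>= 3
[1, -0.111, 0.248, 0.259, 0.129] rows>= 3
[0.7, -0.111, 0.248, 0.259, 0.129] rows>= 3
[0.5, -0.111, 0.248, -0.02, 0.129] rows>= 3
```

Run:
```python
from h import *
im=snapshot("top")
r=rect(im,"top",.011,.36,.62,.15,.42,1900)
cv2.imwrite("pics/t2.png",r[:,:,::-1])
```

```text
(no output)
```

View pics/t2.png

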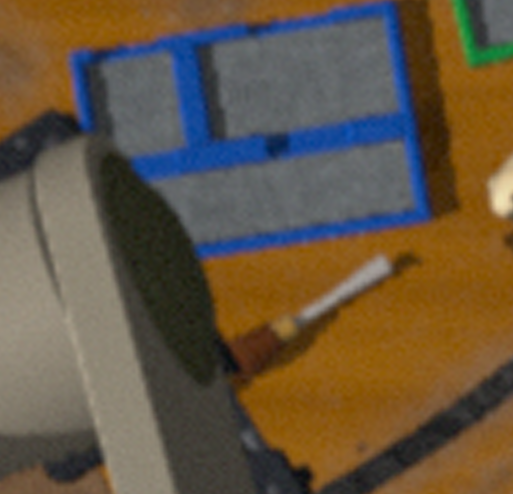

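Run:
```python
from h import *
rows((.5,.4282,.2985,.06,122),(.6,.4282,.2985,.010,122))
```

```text
t 4.55 at [0.4294 0.2981 0.0918] yaw 122.48 gap 0.0004 F [-0.3 -0.1 -1.1]
[0.5, 0.003, -0.003, 0.106, 0.003] rows>= 1
[0.6, 0.003, -0.003, 0.273, 0.003] rows>= 2
```

>>> drive_tool:
  targets: [0.5,0,-0.001,0,0.003,0.5,0,-0.001,0,0.003,0.5,0,-0.001,0,0.003,0.5,0,-0.001,0,0.003,0.5,0,-0.001,0,0.003,0.5,0,-0.001,0,0.003,0.5,0,-0.001,0,0.003,0.5,0,-0.001,0.1,0.003,0.5,0,-0.001,0.2,0.003,0.5,0,-0.001,0.268,0.003,0.5,0,-0.001,0.268,0.003,1,0,-0.001,0.268,0.003,1,0,-0.001,0.268,0.003,1,0,-0.001,0.268,0.003,1,0,-0.001,0.268,0.003,1,0,-0.001,0.268,0.003]

```text
time_s: 6.15
eef_pos: [0.4287, 0.2978, 0.0105]
tcp_rot: [180.0, 0.0, 121.9]
contact_force: [0.5, -0.5, -0.5]
finger_gap: 0.0058
grasp_force: 0.0
```

Run:
```python
from h import *
rows()
```

```text
t 6.15 at [0.4287 0.2978 0.0105] yaw 121.94 gap 0.0058 F [ 0.5 -0.5 -0.5]
```

Run:
```python
from h import *
im=snapshot("scene"); w=snapshot("wrist")
a=cv2.resize(im[90:300,60:340],(560,420),interpolation=cv2.INTER_CUBIC)
cv2.imwrite("pics/s3.png",np.vstack([a[:300],cv2.resize(w,(400,300)) if 0 else cv2.copyMakeBorder(cv2.resize(w,(400,300)),0,0,0,160,cv2.BORDER_CONSTANT)])[:,:,::-1]); rows()
```

```text
t 6.25 at [0.4286 0.2977 0.0103] yaw 121.94 gap 0.0004 F [-0.3 -0.4  0.6]
```

View pics/s3.png

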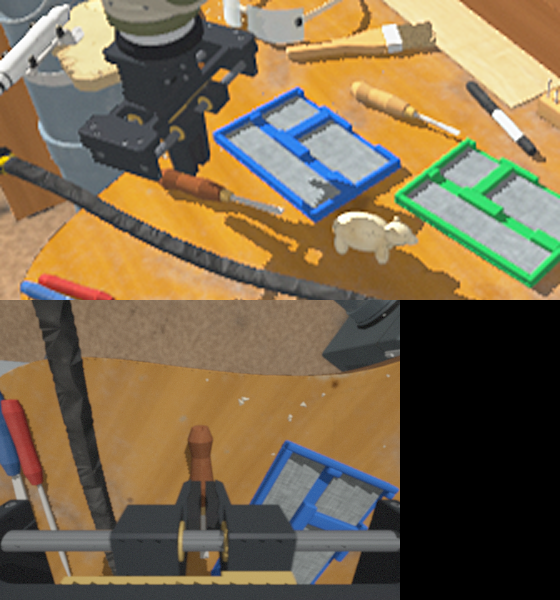

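Run:
```python
from h import *
s=get_state()["eef_pos"]
for n in("scene","wrist","top"):
    c=calibration(n)
    for X in (s,s+[0,0,.019],(.4282,.2985,.02),(.4056,.3350,.011),(.4802,.2135,.011)):
        q=c["camera_matrix"]@(c["R"]@np.array(X)+c["t"]); q=q[:2]/q[2]
        print(n,np.round(X,3),q.round(1), (q-[60,90])*2 if n=="scene" else q*300/420+[0,300])
w=snapshot("wrist"); cv2.imwrite("pics/w4.png",cv2.resize(w[200:420,150:430],(784,616))[:598,:,::-1])
```

```text
scene [0.429 0.298 0.01 ] [158.9 183.3] [197.86930207 186.63348775]
scene [0.429 0.298 0.029] [157.2 176.5] [194.41406054 173.00203069]
scene [0.428 0.298 0.02 ] [157.7 179.7] [195.45806408 179.41260649]
scene [0.406 0.335 0.011] [140.9 177.2] [161.76163347 174.37658256]
scene [0.48  0.214 0.011] [201.2 197. ] [282.34450835 213.90245806]
wrist [0.429 0.298 0.01 ] [283.2 245. ] [202.31041288 475.03195262]
wrist [0.429 0.298 0.029] [283.2 259.1] [202.27818819 485.07303274]
wrist [0.428 0.298 0.02 ] [283.4 250.7] [202.41550714 479.04860424]
wrist [0.406 0.335 0.011] [283.6 179.9] [202.55272755 428.46546519]
wrist [0.48  0.214 0.011] [282.4 363.2] [201.68622071 559.39385567]
top [0.429 0.298 0.01 ] [194.7 275.7] [139.08723505 496.96352659]
top [0.429 0.298 0.029] [192.8 275.5] [137.69622776 496.81508517]
top [0.428 0.298 0.02 ] [193.4 275.8] [138.11199139 497.00613168]
top [0.406 0.335 0.011] [176.4 286.3] [125.99657608 504.53298267]
top [0.48  0.214 0.011] [235.3 252.2] [168.05907213 480.17223273]
```

View pics/w4.png

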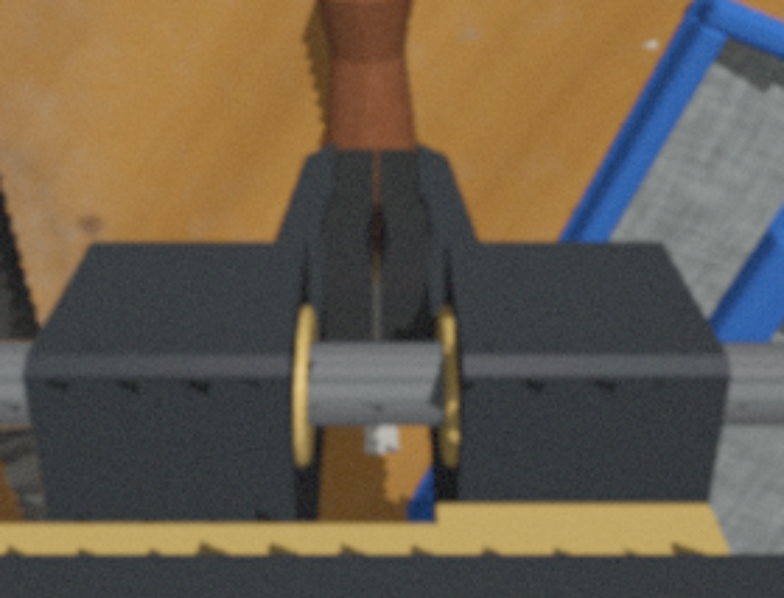

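>>> drive_tool:
  targets: [0.85,0,0,-0.13,0,0.85,0,0,-0.13,0,0.85,0,-0.16,-0.13,0,0.85,0,-0.16,-0.13,0,0.85,0,-0.16,0,0,0.85,0,-0.16,0.01,0,0.85,0,-0.16,0.015,0,0.85,0,-0.16,0.02,0,0.85,0,-0.16,0.025,0,0.85,0,-0.16,0.025,0]

```text
time_s: 7.3
eef_pos: [0.3881, 0.2724, 0.003]
tcp_rot: [179.9, 0.0, 121.9]
contact_force: [-0.2, -0.7, -0.5]
finger_gap: 0.013
grasp_force: 0.0
```

Run:
```python
from h import *
im=snapshot("scene"); rows()
s=get_state()["eef_pos"]; c=calibration("scene"); q=c["camera_matrix"]@(c["R"]@s+c["t"]); q=q[:2]/q[2]; print(q)
w=snapshot("wrist")
a=cv2.resize(im[110:240,80:260],(792,572),interpolation=cv2.INTER_CUBIC); cv2.circle(a,tuple(int(v) for v in (q-[80,110])*4.4),4,(255,0,0),-1)
cv2.imwrite("pics/s5.png",a[:,:,::-1])
```

```text
t 7.35 at [0.388  0.2724 0.003 ] yaw 121.94 gap 0.0134 F [ 0.  -0.6  0.1]
[146.26824437 201.36282343]
```

View pics/s5.png

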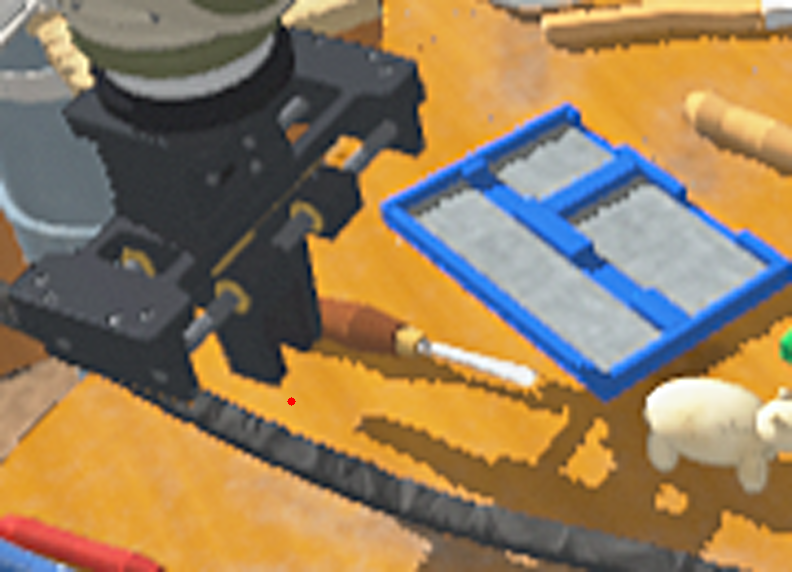

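>>> drive_tool:
  targets: [0.85,0,0,0.01,0,0.85,0,0,0.02,0,0.85,0,0,0.03,0,0.85,0,0,0.03,0]

```text
time_s: 7.8
eef_pos: [0.3875, 0.2722, -0.0069]
tcp_rot: [-179.9, -0.0, 121.9]
contact_force: [-0.0, -0.1, -0.0]
finger_gap: 0.013
grasp_force: 0.0
```

>>> drive_tool:
  targets: [0.85,0,0,0.01,0,0.85,0,0,0.017,0,0.85,0,0,0.02,0,0.85,0,0,0.02,0]

```text
time_s: 8.2
eef_pos: [0.3877, 0.2723, -0.0126]
tcp_rot: [-180.0, -0.0, 121.9]
contact_force: [-0.8, 0.4, 0.1]
finger_gap: 0.0132
grasp_force: 0.0
```

>>> drive_tool:
  targets: [0.85,0,0,0.005,0,0.85,0,0,0.01,0,0.85,0,0,0.013,0,0.85,0,0,0.013,0]

```text
time_s: 8.6
eef_pos: [0.388, 0.2724, -0.0164]
tcp_rot: [180.0, 0.0, 121.9]
contact_force: [0.6, 1.8, 0.0]
finger_gap: 0.0136
grasp_force: 0.7
```

>>> drive_tool:
  targets: [0.85,0,0,0.004,0,0.85,0,0,0.004,0]

```text
time_s: 8.8
eef_pos: [0.3881, 0.2724, -0.0175]
tcp_rot: [180.0, 0.0, 121.9]
contact_force: [1.6, 1.0, 1.2]
finger_gap: 0.0128
grasp_force: 1.2
```

>>> drive_tool:
  targets: [0.85,0,0,0.004,0,0.85,0,0,0.004,0]

```text
time_s: 9.0
eef_pos: [0.3882, 0.2724, -0.0187]
tcp_rot: [179.9, 0.0, 121.9]
contact_force: [3.0, 1.6, 1.2]
finger_gap: 0.0133
grasp_force: 1.7
```

>>> drive_tool:
  targets: [0.85,0,0,0.004,0,0.85,0,0,0.004,0]

```text
time_s: 9.2
eef_pos: [0.3882, 0.2725, -0.0198]
tcp_rot: [179.9, 0.0, 121.9]
contact_force: [3.9, 2.7, 1.6]
finger_gap: 0.0134
grasp_force: 2.3
```

>>> drive_tool:
  targets: [1,0,0,-0.06,0,1,0,0.035,-0.06,0,1,0,0.035,-0.06,0,1,0,0.035,-0.01,0,1,0,0.035,0,0,1,0,0.035,0,0]

```text
time_s: 9.8
eef_pos: [0.3959, 0.2776, -0.0209]
tcp_rot: [-179.9, -0.0, 121.9]
contact_force: [-1.1, -0.3, 0.4]
finger_gap: 0.0005
grasp_force: 0.0
```

>>> drive_tool:
  targets: [1,0,0,0.004,0,1,0,0,0.008,0,1,0,0,0.008,0]

```text
time_s: 10.1
eef_pos: [0.3967, 0.2779, -0.0222]
tcp_rot: [180.0, 0.0, 121.9]
contact_force: [0.2, -1.1, -0.5]
finger_gap: 0.0005
grasp_force: 0.0
```

>>> drive_tool:
  targets: [1,0,0,0.004,0,1,0,0,0.004,0]

```text
time_s: 10.3
eef_pos: [0.3967, 0.2778, -0.0235]
tcp_rot: [180.0, 0.0, 121.9]
contact_force: [-0.3, 0.1, 0.4]
finger_gap: 0.0008
grasp_force: 0.0
```

>>> drive_tool:
  targets: [1,0,0,0.004,0,1,0,0,0.004,0]

```text
time_s: 10.5
eef_pos: [0.3966, 0.2778, -0.0248]
tcp_rot: [-180.0, -0.0, 121.9]
contact_force: [-0.2, -0.0, 0.4]
finger_gap: 0.0003
grasp_force: 0.0
```

>>> drive_tool:
  targets: [1,0,0,0.004,0,1,0,0,0.004,0]

```text
time_s: 10.7
eef_pos: [0.3966, 0.2778, -0.0261]
tcp_rot: [-180.0, -0.0, 121.9]
contact_force: [-0.1, 0.4, -0.4]
finger_gap: 0.0006
grasp_force: 0.0
```

>>> drive_tool:
  targets: [1,0,0,0.003,0,1,0,0,0.003,0]

```text
time_s: 10.9
eef_pos: [0.3966, 0.2778, -0.0269]
tcp_rot: [-180.0, -0.0, 121.9]
contact_force: [0.5, 0.3, -1.1]
finger_gap: 0.0006
grasp_force: 0.0
```

>>> drive_tool:
  targets: [1,0,0,0.004,0,1,0,0,0.004,0]

```text
time_s: 11.1
eef_pos: [0.3967, 0.2779, -0.0279]
tcp_rot: [180.0, 0.0, 121.9]
contact_force: [0.1, -0.6, 2.7]
finger_gap: 0.0003
grasp_force: 1.6
```

>>> drive_tool:
  targets: [1,0,0,0.004,0,1,0,0,0.004,0]

```text
time_s: 11.3
eef_pos: [0.3967, 0.2779, -0.028]
tcp_rot: [179.9, 0.0, 122.0]
contact_force: [-4.1, -2.4, 19.5]
finger_gap: 0.0005
grasp_force: 9.8
```

```bash
python3 - <<'E'
from h import *
c=calibration("scene")
for p in ((.329,.1907),(.309,.2225)):
  for z in (.05,.067,.08,.095):
    q=c["camera_matrix"]@(c["R"]@np.array([*p,z])+c["t"]); print(p,z,((q[:2]/q[2]-[80,110])*4.4).round())
OFF=.0278
s=get_state(); print(s["eef_pos"])
E
cat >> h.py <<'E'
OFF=.0278   # real tip z = reported + OFF (touched the table)
def R(*T): rows(*[(c,x,y,z-OFF,w) for c,x,y,z,w in T])
E
python3 -c "
from h import *
R((.5,.4282,.2985,.07,122),(.5,.4282,.2985,.010,122))"
```

```text
(0.329, 0.1907) 0.05 [215. 503.]
(0.329, 0.1907) 0.067 [205. 474.]
(0.329, 0.1907) 0.08 [197. 452.]
(0.329, 0.1907) 0.095 [188. 426.]
(0.309, 0.2225) 0.05 [137. 475.]
(0.309, 0.2225) 0.067 [126. 447.]
(0.309, 0.2225) 0.08 [117. 425.]
(0.309, 0.2225) 0.095 [107. 398.]
[ 0.39674622  0.27787866 -0.02797824]
t 11.3 at [ 0.3967  0.2779 -0.028 ] yaw 121.95 gap 0.0005 F [-4.1 -2.4 19.5]
[0.5, 0.003, 0.125, -0.234, -0.0] rows>= 2
[0.5, 0.003, 0.125, -0.034, -0.0] rows>= 1
```

>>> drive_tool:
  targets: [0.5,0,0,-0.15,0,0.5,0.003,0,-0.239,0,0.5,0.003,0.125,-0.239,0,0.5,0.003,0.125,-0.239,0,0.5,0.003,0.125,-0.239,0,0.5,0.003,0.125,-0.12,0,0.5,0.003,0.125,-0.039,0,0.5,0.003,0.125,-0.039,0,0.5,0.003,0.125,-0.039,0,1,0.003,0.125,-0.039,0,1,0.003,0.125,-0.039,0,1,0.003,0.125,-0.039,0,1,0.003,0.125,-0.039,0,1,0.003,0.125,-0.039,0,1,0.003,0.125,-0.039,0,1,0.003,0.125,-0.15,0,1,0.003,0.125,-0.239,0,1,0.003,0.125,-0.239,0]

```text
time_s: 13.1
eef_pos: [0.4295, 0.2991, 0.0452]
tcp_rot: [179.7, 0.1, 121.9]
contact_force: [0.3, 0.0, -0.5]
finger_gap: 0.0147
grasp_force: 24.9
```

Run:
```python
from h import *
x,y,w=tray("blue",-.033,0,.0285)
R((1,x,y,.07,w),(1,x,y,.02,w),(1,x,y,.0165,w),(.7,x,y,.0165,w),(.5,x,y,.1,w))
```

```text
t 13.1 at [0.4295 0.2991 0.0452] yaw 121.95 gap 0.0147 F [ 0.3  0.  -0.5]
[1, -0.112, 0.251, 0.01, 0.126] rows>= 3
[1, -0.112, 0.251, 0.177, 0.126] rows>= 3
[1, -0.112, 0.251, 0.188, 0.126] rows>= 3
[0.7, -0.112, 0.251, 0.188, 0.126] rows>= 3
[0.5, -0.112, 0.251, -0.09, 0.126] rows>= 3
```

>>> drive_tool:
  targets: [1,-0.112,0.254,0,0.126,1,-0.112,0.254,0,0.126,1,-0.112,0.254,0,0.126,1,-0.112,0.254,0,0.126,1,-0.112,0.254,0,0.126,1,-0.112,0.254,0.1,0.126,1,-0.112,0.254,0.15,0.126,1,-0.112,0.254,0.17,0.126,1,-0.112,0.254,0.178,0.126,1,-0.112,0.254,0.178,0.126]

```text
time_s: 14.1
eef_pos: [0.5103, 0.3104, -0.0104]
tcp_rot: [180.0, -0.0, 99.3]
contact_force: [0.4, -0.2, -1.1]
finger_gap: 0.0146
grasp_force: 24.9
```

>>> drive_tool:
  targets: [1,0,0,0.003,0,0.6,0,0,0.003,0,0.6,0,0,0.003,0,0.6,0,0,0.003,0,0.6,0,0,-0.1,0,0.6,0,0,-0.25,0,0.6,0,0,-0.4,0,0.6,0,0,-0.4,0]

```text
time_s: 14.9
eef_pos: [0.513, 0.3113, 0.1152]
tcp_rot: [179.4, -0.1, 99.3]
contact_force: [0.7, -1.0, 0.2]
finger_gap: 0.035
grasp_force: 0.0
```

Run:
```python
from h import *
R((.55,.45,.09,.14,115))
```

```text
t 14.9 at [0.513  0.3113 0.1152] yaw 99.27 gap 0.035 F [ 0.7 -1.   0.2]
[0.55, -0.694, -0.326, 0.01, -0.087] rows>= 5
```

>>> drive_tool:
  targets: [0.55,-0.694,-0.326,-0.2,-0.087,0.55,-0.694,-0.326,-0.2,-0.087,0.55,-0.694,-0.326,-0.2,-0.087,0.55,-0.694,-0.326,-0.2,-0.087,0.55,-0.694,-0.326,-0.2,-0.087,0.55,-0.694,-0.326,-0.2,-0.087,0.55,-0.694,-0.326,-0.2,-0.087,0.55,-0.694,-0.326,-0.2,-0.087,0.55,-0.694,-0.326,-0.2,-0.087]

```text
time_s: 15.8
eef_pos: [0.4474, 0.09, 0.1685]
tcp_rot: [-180.0, -0.0, 115.0]
contact_force: [0.2, 0.1, 0.4]
finger_gap: 0.0396
grasp_force: 0.0
```

Run:
```python
from h import *
c=calibration("wrist"); im=snapshot("wrist")
a=rect(im,"wrist",.012,.33,.54,-.13,.17,1750,c)
b=rect(snapshot("top"),"top",.018,.46,.62,.17,.41,1900)
h=max(a.shape[1],b.shape[1]); p=lambda q:cv2.copyMakeBorder(q,0,0,0,h-q.shape[1],cv2.BORDER_CONSTANT)
o=np.vstack([p(a),p(b)]); print(a.shape,b.shape); cv2.imwrite("pics/c6.png",o[:600,:,::-1])
for cam in("wrist","top"):print(cam,[(round(d['p'],2),d['location']) for t in("collet_handle","graver_dark") for d in pinpoint(cam,t)[:2]])
R((.55,.422,.060,.06,115),(.55,.422,.06,.011,115))
```

```text
(367, 525, 3) (303, 455, 3)
wrist [(0.86, [0.4407, 0.038, 0.0054]), (0.74, [0.5196, 0.2884, 0.0046])]
top [(0.95, [0.5149, 0.2825, 0.0075])]
t 16.1 at [0.4474 0.0893 0.1689] yaw 114.95 gap 0.0397 F [-0.3  0.   0.2]
[0.55, -0.053, -0.118, 0.456, -0.0] rows>= 3
[0.55, -0.053, -0.118, 0.619, -0.0] rows>= 4
```

View pics/c6.png

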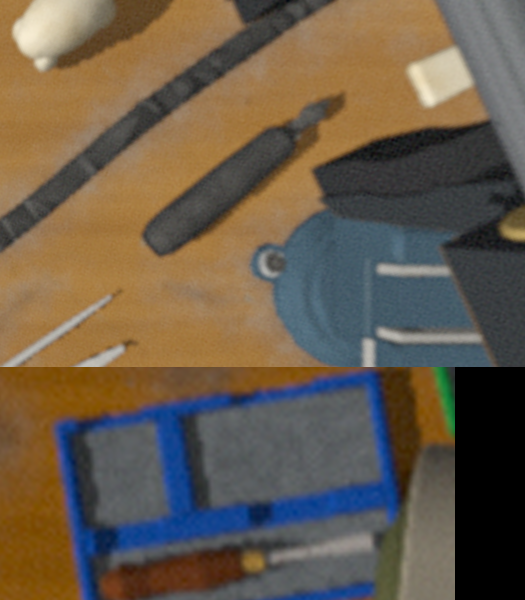

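Run:
```python
from h import *
R((.6,.4113,.071,.08,110),(.6,.4113,.071,.011,110))
```

```text
t 16.1 at [0.4474 0.0893 0.1689] yaw 114.95 gap 0.0397 F [-0.3  0.   0.2]
[0.6, -0.005, -0.135, 0.389, 0.028] rows>= 3
[0.6, -0.005, -0.135, 0.619, 0.028] rows>= 4
```

>>> drive_tool:
  targets: [0.6,-0.005,-0.135,0.2,0.028,0.6,-0.005,-0.135,0.389,0.028,0.6,-0.005,-0.135,0.389,0.028,0.6,-0.005,-0.135,0.389,0.028,0.6,-0.005,-0.135,0.45,0.028,0.6,-0.005,-0.135,0.52,0.028,0.6,-0.005,-0.135,0.58,0.028,0.6,-0.005,-0.135,0.619,0.028,0.6,-0.005,-0.135,0.619,0.028]

```text
time_s: 17.0
eef_pos: [0.4121, 0.0707, -0.0165]
tcp_rot: [180.0, -0.0, 109.9]
contact_force: [-0.8, -0.3, 0.3]
finger_gap: 0.0353
grasp_force: 0.0
```

>>> drive_tool:
  targets: [1,0,0,0,0,1,0,0,0,0,1,0,0,0,0,1,0,0,0,0,1,0,0,0,0]
  grip_force: 45

```text
time_s: 17.5
eef_pos: [0.4123, 0.0706, -0.0156]
tcp_rot: [179.9, 0.1, 109.9]
contact_force: [-0.1, 0.8, 7.2]
finger_gap: 0.018
grasp_force: 44.0
```

>>> drive_tool:
  targets: [1,0,0,-0.1,0,1,0,0,-0.2,0,1,0,0,-0.35,0,1,0,0,-0.35,0,1,0,0,-0.35,0,1,0,0,-0.35,0]

```text
time_s: 18.1
eef_pos: [0.4106, 0.0707, 0.0875]
tcp_rot: [-179.9, -0.1, 109.9]
contact_force: [-0.1, -1.8, -0.3]
finger_gap: 0.0184
grasp_force: 44.1
```

Run:
```python
from h import *
s=get_state(); w=snapshot("wrist"); c=calibration("wrist"); sc=snapshot("scene")
z=s["eef_pos"][2]+OFF; x,y=s["eef_pos"][:2]; print(s["eef_pos"],s["finger_gap"])
a=rect(w,"wrist",z,x-.12,x+.12,y-.12,y+.12,1600,c)
a=cv2.resize(a,(400,400)); b=cv2.resize(sc[90:300,90:370],(400,300)); b=cv2.copyMakeBorder(b,0,100,0,0,cv2.BORDER_CONSTANT)
cv2.imwrite("pics/g7.png",np.hstack([a,b])[:,:,::-1])
```

```text
[0.41055454 0.07068395 0.08746399] 0.018411665584997683
```

View pics/g7.png

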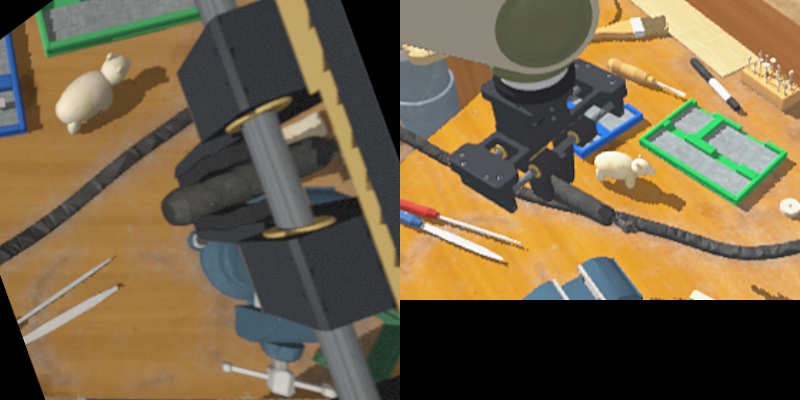

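Run:
```python
from h import *
x,y,w=tray("green",-.033,0,.045)
R((1,x,y,.07,w),(1,x,y,.03,w),(1,x,y,.018,w))
```

```text
t 18.2 at [0.4106 0.0706 0.0873] yaw 109.87 gap 0.0188 F [ 0.6  0.2 -1.3]
[1, -0.023, 0.731, 0.15, 0.034] rows>= 5
[1, -0.023, 0.731, 0.284, 0.034] rows>= 5
[1, -0.023, 0.731, 0.324, 0.034] rows>= 5
```

>>> drive_tool:
  targets: [1,-0.023,0.731,0,0.034,1,-0.023,0.731,0,0.034,1,-0.023,0.731,0,0.034,1,-0.023,0.731,0,0.034,1,-0.023,0.731,0,0.034,1,-0.023,0.731,0.05,0.034,1,-0.023,0.731,0.12,0.034,1,-0.023,0.731,0.2,0.034,1,-0.023,0.731,0.25,0.034,1,-0.023,0.731,0.29,0.034,1,-0.023,0.731,0.31,0.034,1,-0.023,0.731,0.32,0.034,1,-0.023,0.731,0.32,0.034]

```text
time_s: 19.5
eef_pos: [0.62, 0.1387, -0.0077]
tcp_rot: [180.0, -0.0, 103.8]
contact_force: [-1.9, -0.0, -0.4]
finger_gap: 0.0184
grasp_force: 44.1
```

>>> drive_tool:
  targets: [1,0,0,0.005,0,1,0,0,0.01,0,1,0,0,0.01,0]

```text
time_s: 19.8
eef_pos: [0.6203, 0.1387, -0.0095]
tcp_rot: [179.9, 0.0, 103.8]
contact_force: [-2.5, 1.3, 4.7]
finger_gap: 0.0183
grasp_force: 44.1
```

>>> drive_tool:
  targets: [0.62,0,0,0,0,0.62,0,0,0,0,0.62,0,0,0,0,0.62,0,0,-0.1,0,0.62,0,0,-0.25,0,0.4,0,0,-0.4,0,0.4,0,-0.3,-0.6,0,0.4,0,-0.3,-0.6,0,0.4,0,-0.3,-0.6,0,0.4,0,-0.3,-0.6,0,0.4,0,-0.3,-0.6,0]

```text
time_s: 20.9
eef_pos: [0.5331, 0.1173, 0.1685]
tcp_rot: [-180.0, -0.0, 103.7]
contact_force: [-0.2, -0.6, -0.5]
finger_gap: 0.0529
grasp_force: 0.0
```

Run:
```python
from h import *
c=calibration("wrist"); im=snapshot("wrist")
a=rect(im,"wrist",.025,.45,.75,.0,.24,1700,c)
cv2.imwrite("pics/b8.png",a[:,:,::-1]); print(a.shape)
print(-c["R"].T@c["t"])
for t in("bear","collet_handle","tray_green"):print(t,[(round(d['p'],2),d['location']) for d in pinpoint("wrist",t)[:2]])
R()
```

```text
(510, 408, 3)
[0.51364906 0.19942468 0.34265396]
bear [(0.89, [0.5329, 0.1246, 0.005]), (0.63, [0.6623, 0.1058, -0.0003])]
collet_handle [(0.76, [0.633, 0.0968, 0.008])]
tray_green [(0.67, [0.6643, 0.1021, -0.0003])]
t 21.1 at [0.5329 0.1174 0.1681] yaw 103.76 gap 0.0531 F [-0.1  0.1 -0.4]
```

View pics/b8.png

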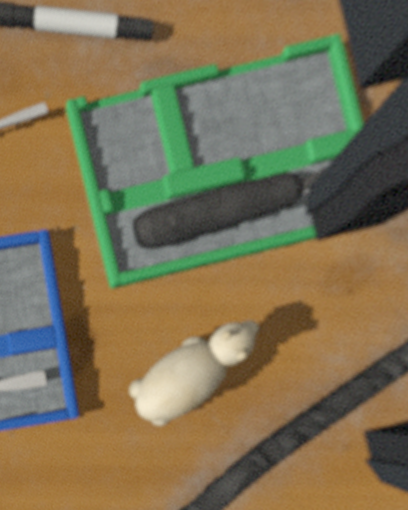

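Run:
```python
from h import *
R((.43,.534,.125,.09,123),(.43,.534,.125,.021,123))
```

```text
t 21.1 at [0.5329 0.1174 0.1681] yaw 103.76 gap 0.0531 F [-0.1  0.1 -0.4]
[0.43, 0.024, 0.009, 0.353, -0.107] rows>= 3
[0.43, 0.024, 0.009, 0.583, -0.107] rows>= 4
```

>>> drive_tool:
  targets: [0.43,0.024,0.009,0.2,-0.107,0.43,0.024,0.009,0.353,-0.107,0.43,0.024,0.009,0.353,-0.107,0.43,0.024,0.009,0.353,-0.107,0.43,0.024,0.009,0.42,-0.107,0.43,0.024,0.009,0.5,-0.107,0.43,0.024,0.009,0.57,-0.107,0.43,0.024,0.009,0.583,-0.107,0.43,0.024,0.009,0.583,-0.107,1,0.024,0.009,0.583,-0.107,1,0.024,0.009,0.583,-0.107,1,0.024,0.009,0.583,-0.107,1,0.024,0.009,0.583,-0.107,1,0.024,0.009,0.583,-0.107]
  grip_force: 12

```text
time_s: 22.5
eef_pos: [0.5341, 0.1249, -0.0046]
tcp_rot: [179.9, 0.1, 123.0]
contact_force: [-0.1, -0.1, 6.8]
finger_gap: 0.0332
grasp_force: 11.9
```

>>> drive_tool:
  targets: [1,0,0,-0.1,0,1,0,0,-0.2,0,1,0,0,-0.3,0,1,0,0,-0.3,0,1,0,0,-0.3,0,1,0,0,-0.3,0]

```text
time_s: 23.1
eef_pos: [0.5327, 0.1249, 0.0833]
tcp_rot: [-179.9, -0.1, 123.0]
contact_force: [0.5, 0.2, -0.7]
finger_gap: 0.0334
grasp_force: 11.9
```

Run:
```python
from h import *
x,y,w=tray("green",.026,-.03)
R((1,x,y,.1,w),(1,x,y,.04,w),(1,x,y,.0275,w))
snapshot("scene"); print([(round(d['p'],2),d['location']) for d in pinpoint("scene","bear")[:2]])
snapshot("wrist"); print([(round(d['p'],2),d['location']) for d in pinpoint("wrist","bear")[:2]])
```

```text
t 23.1 at [0.5327 0.1249 0.0833] yaw 123.02 gap 0.0334 F [ 0.5  0.2 -0.7]
[1, -0.419, 0.371, 0.037, 0.107] rows>= 4
[1, -0.419, 0.371, 0.237, 0.107] rows>= 4
[1, -0.419, 0.371, 0.279, 0.107] rows>= 4
[(0.84, [0.5333, 0.1274, 0.0892]), (0.24, [0.6809, -0.0339, -0.0021])]
[(0.76, [0.5325, 0.1248, 0.0945])]
```

>>> drive_tool:
  targets: [1,-0.419,0.371,0,0.107,1,-0.419,0.371,0,0.107,1,-0.419,0.371,0,0.107,1,-0.419,0.371,0,0.107,1,-0.419,0.371,0,0.107,1,-0.419,0.371,0,0.107,1,-0.419,0.371,0.1,0.107,1,-0.419,0.371,0.18,0.107,1,-0.419,0.371,0.23,0.107,1,-0.419,0.371,0.26,0.107,1,-0.419,0.371,0.27,0.107,1,-0.419,0.371,0.27,0.107]

```text
time_s: 24.5
eef_pos: [0.6953, 0.0803, 0.004]
tcp_rot: [180.0, 0.0, 103.8]
contact_force: [-0.7, -0.1, 0.7]
finger_gap: 0.0334
grasp_force: 11.9
```

>>> drive_tool:
  targets: [1,0,0,0.004,0,1,0,0,0.008,0,1,0,0,0.008,0]

```text
time_s: 24.8
eef_pos: [0.6956, 0.0801, 0.0017]
tcp_rot: [179.9, 0.0, 103.8]
contact_force: [-0.3, 0.6, 0.2]
finger_gap: 0.033
grasp_force: 11.9
```

>>> drive_tool:
  targets: [1,0,0,0.004,0,1,0,0,0.004,0]

```text
time_s: 25.0
eef_pos: [0.6957, 0.0801, 0.0015]
tcp_rot: [179.9, 0.0, 103.8]
contact_force: [-3.1, -1.0, 7.7]
finger_gap: 0.0332
grasp_force: 11.9
```

>>> drive_tool:
  targets: [0.45,0,0,0,0,0.45,0,0,0,0,0.45,0,0,0,0,0.45,0,0,-0.1,0,0.45,0,0,-0.25,0,0.45,0,0,-0.4,0,0.45,0,0,-0.5,0,0.45,-0.35,0,-0.5,0,0.45,-0.35,0,-0.5,0,0.45,-0.35,0,-0.5,0,0.45,-0.35,0,-0.5,0,0.45,-0.35,0,-0.5,0]

```text
time_s: 26.2
eef_pos: [0.7199, -0.0207, 0.1496]
tcp_rot: [-180.0, -0.0, 103.8]
contact_force: [0.4, 1.1, -0.0]
finger_gap: 0.0488
grasp_force: 0.0
```

Run:
```python
from h import *
c=calibration("wrist"); im=snapshot("wrist"); tp=snapshot("top")
a=rect(im,"wrist",.008,.58,.75,-.15,.19,1600,c); b=rect(tp,"top",.013,.58,.75,-.15,.19,1600)
cv2.imwrite("pics/f9.png",np.vstack([a,b])[:,:,::-1]); print(a.shape)
for k in("wrist","top"):
  for t in("felt_wheel","bear"):print(k,t,[(round(d['p'],2),d['location']) for d in pinpoint(k,t)[:2]])
R()
```

```text
(272, 544, 3)
wrist felt_wheel [(0.81, [0.6765, -0.0379, -0.002])]
wrist bear [(0.9, [0.6938, 0.0812, 0.0074])]
top felt_wheel []
top bear [(0.77, [0.6965, 0.0814, 0.0042])]
t 26.5 at [ 0.7201 -0.0209  0.15  ] yaw 103.83 gap 0.048 F [-0.8  0.1 -0.1]
```

View pics/f9.png

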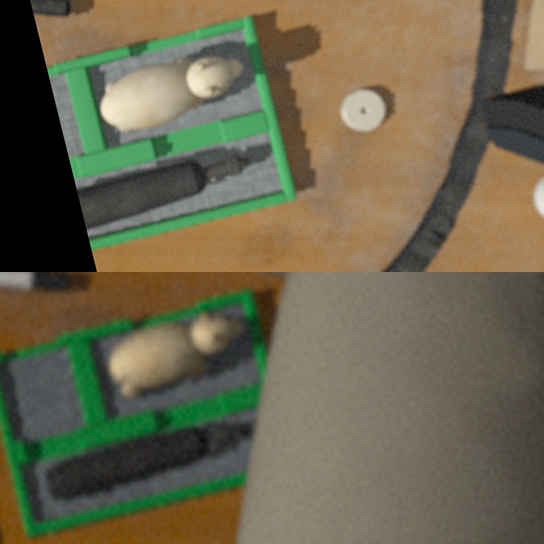

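Run:
```python
from h import *
R((.45,.68,-.037,.06,103.8),(.45,.68,-.037,.0025,103.8))
```

```text
t 26.5 at [ 0.7201 -0.0209  0.15  ] yaw 103.83 gap 0.048 F [-0.8  0.1 -0.1]
[0.45, -0.02, -0.143, 0.393, 0.0] rows>= 3
[0.45, -0.02, -0.143, 0.584, 0.0] rows>= 4
```

>>> drive_tool:
  targets: [0.45,-0.02,-0.143,0.2,0,0.45,-0.02,-0.143,0.393,0,0.45,-0.02,-0.143,0.393,0,0.45,-0.02,-0.143,0.48,0,0.45,-0.02,-0.143,0.55,0,0.45,-0.02,-0.143,0.575,0,0.45,-0.02,-0.143,0.583,0,0.45,-0.02,-0.143,0.583,0,0.45,-0.02,-0.143,0.583,0]

```text
time_s: 27.4
eef_pos: [0.6806, -0.0379, -0.0238]
tcp_rot: [179.9, 0.1, 103.8]
contact_force: [0.4, 0.2, -1.0]
finger_gap: 0.0486
grasp_force: 0.0
```

>>> drive_tool:
  targets: [1,0,0,0,0,1,0,0,0,0,1,0,0,0,0,1,0,0,0,0,1,0,0,0,0]
  grip_force: 12

```text
time_s: 27.9
eef_pos: [0.68, -0.0379, -0.0248]
tcp_rot: [180.0, 0.0, 103.8]
contact_force: [-0.5, 0.0, 1.8]
finger_gap: 0.024
grasp_force: 12.0
```

>>> drive_tool:
  targets: [1,0,0,-0.1,0,1,0,0,-0.25,0,1,0,0,-0.4,0,1,0,0,-0.4,0,1,0,0,-0.4,0,1,0,0,-0.4,0]

```text
time_s: 28.5
eef_pos: [0.6791, -0.0377, 0.0933]
tcp_rot: [-179.8, -0.1, 103.8]
contact_force: [0.1, -0.8, -0.2]
finger_gap: 0.024
grasp_force: 12.0
```

Run:
```python
from h import *
x,y,w=tray("green",.026,.057)
R((1,x,y,.1,w),(1,x,y,.04,w),(1,x,y,.0095,w))
```

```text
t 28.5 at [ 0.6791 -0.0377  0.0933] yaw 103.76 gap 0.024 F [ 0.1 -0.8 -0.2]
[1, 0.659, 0.143, 0.07, -0.0] rows>= 5
[1, 0.659, 0.143, 0.27, -0.0] rows>= 5
[1, 0.659, 0.143, 0.372, -0.0] rows>= 5
```

>>> drive_tool:
  targets: [1,0.659,0.142,0,0,1,0.659,0.142,0,0,1,0.659,0.142,0,0,1,0.659,0.142,0,0,1,0.659,0.142,0,0,1,0.659,0.142,0,0,1,0.659,0.142,0,0,1,0.659,0.142,0.12,0,1,0.659,0.142,0.2,0,1,0.659,0.142,0.28,0,1,0.659,0.142,0.33,0,1,0.659,0.142,0.36,0,1,0.659,0.142,0.365,0,1,0.659,0.142,0.365,0]

```text
time_s: 29.9
eef_pos: [0.6748, 0.164, -0.0139]
tcp_rot: [179.9, 0.0, 103.7]
contact_force: [-0.6, 1.0, 0.2]
finger_gap: 0.0243
grasp_force: 12.0
```

Tip at 13.9 mm; about 4.5 mm more to go.

>>> drive_tool:
  targets: [1,0,0,0.005,0,1,0,0,0.01,0,1,0,0,0.01,0]

```text
time_s: 30.2
eef_pos: [0.6744, 0.1644, -0.0173]
tcp_rot: [180.0, 0.0, 103.8]
contact_force: [0.8, -0.1, 0.2]
finger_gap: 0.0241
grasp_force: 12.0
```

>>> drive_tool:
  targets: [1,0,0,0.003,0,1,0,0,0.005,0,1,0,0,0.005,0]

```text
time_s: 30.5
eef_pos: [0.6744, 0.1643, -0.0187]
tcp_rot: [180.0, 0.0, 103.8]
contact_force: [-1.3, 0.2, 3.1]
finger_gap: 0.0238
grasp_force: 12.0
```

>>> drive_tool:
  targets: [0.62,0,0,0,0,0.62,0,0,0,0,0.62,0,0,0,0,0.62,0,0,-0.1,0,0.62,0,0,-0.25,0,0.5,0,0,-0.4,0,0.5,0,0,-0.6,0,0.5,0,0,-0.6,0,0.5,0,0,-0.6,0]

```text
time_s: 31.4
eef_pos: [0.6749, 0.1644, 0.1628]
tcp_rot: [179.8, 0.0, 103.8]
contact_force: [0.1, 0.2, -0.9]
finger_gap: 0.0441
grasp_force: 0.0
```

Run:
```python
from h import *
R((.5,.52,-.08,.19,118.4))
```

```text
t 31.4 at [0.6749 0.1644 0.1628] yaw 103.76 gap 0.0441 F [ 0.1  0.2 -0.9]
[0.5, -0.668, -0.695, 0.002, -0.081] rows>= 6
```

>>> drive_tool:
  targets: [0.5,-0.668,-0.695,0,-0.081,0.5,-0.668,-0.695,0,-0.081,0.5,-0.668,-0.695,0,-0.081,0.5,-0.668,-0.695,0,-0.081,0.5,-0.668,-0.695,0,-0.081,0.5,-0.668,-0.695,0,-0.081,0.5,-0.668,-0.695,0,-0.081,0.5,-0.668,-0.695,0,-0.081,0.5,-0.668,-0.695,0,-0.081,0.5,-0.668,-0.695,0,-0.081]

```text
time_s: 32.4
eef_pos: [0.5197, -0.0789, 0.1602]
tcp_rot: [-180.0, -0.1, 118.4]
contact_force: [0.6, 0.4, 0.1]
finger_gap: 0.0439
grasp_force: 0.0
```

Run:
```python
from h import *
c=calibration("wrist"); im=snapshot("wrist"); tp=snapshot("top")
a=rect(im,"wrist",.011,.40,.56,-.22,.04,1800,c); b=rect(tp,"top",.013,.58,.75,.06,.32,1800)
cv2.imwrite("pics/k10.png",np.vstack([a,b])[:598,:,::-1]); print(a.shape)
print("slab",[(round(d['p'],2),d['location']) for d in pinpoint("wrist","bone_slab")[:2]])
for t in("felt_wheel","bear","collet_handle","graver_dark","graver_light"):print(t,[(round(d['p'],2),d['location']) for d in pinpoint("top",t)[:2]])
R((.5,.5015,-.0945,.07,118.4),(.5,.5015,-.0945,.0045,118.4))
```

```text
(288, 468, 3)
slab [(0.96, [0.4995, -0.1002, -0.0007])]
felt_wheel [(0.55, [0.67, 0.1642, 0.0068])]
bear [(0.78, [0.6969, 0.084, 0.0047])]
collet_handle [(0.7, [0.6328, 0.098, 0.0097])]
graver_dark [(0.56, [0.5144, 0.2834, 0.0067]), (0.5, [0.6321, 0.0988, 0.0093])]
graver_light [(0.73, [0.6948, 0.0827, 0.0073]), (0.72, [0.6667, 0.2757, 0.0015])]
t 32.8 at [ 0.5195 -0.0798  0.161 ] yaw 118.35 gap 0.0441 F [0.2 0.5 0. ]
[0.5, -0.015, -0.076, 0.396, -0.0] rows>= 3
[0.5, -0.015, -0.076, 0.614, -0.0] rows>= 4
```

View pics/k10.png

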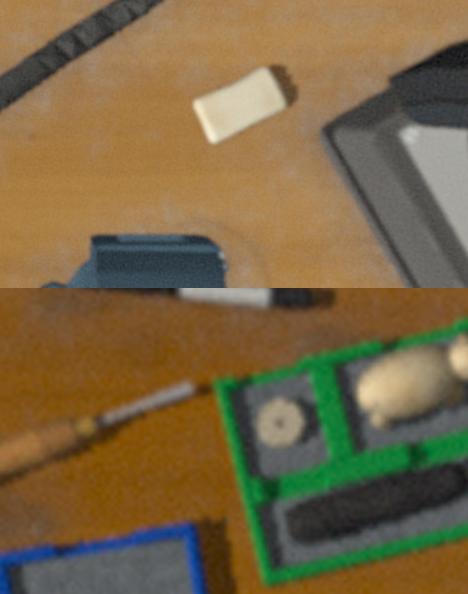

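>>> drive_tool:
  targets: [0.5,-0.015,-0.077,0.2,0,0.5,-0.015,-0.077,0.396,0,0.5,-0.015,-0.077,0.396,0,0.5,-0.015,-0.077,0.396,0,0.5,-0.015,-0.077,0.46,0,0.5,-0.015,-0.077,0.52,0,0.5,-0.015,-0.077,0.57,0,0.5,-0.015,-0.077,0.6,0,0.5,-0.015,-0.077,0.612,0,0.5,-0.015,-0.077,0.612,0,1,-0.015,-0.077,0.612,0,1,-0.015,-0.077,0.612,0,1,-0.015,-0.077,0.612,0,1,-0.015,-0.077,0.612,0,1,-0.015,-0.077,0.612,0]

```text
time_s: 34.3
eef_pos: [0.5016, -0.095, -0.0221]
tcp_rot: [180.0, 0.0, 118.3]
contact_force: [-0.8, 0.5, 5.4]
finger_gap: 0.0266
grasp_force: 12.0
```

>>> drive_tool:
  targets: [1,0,0,-0.1,0,1,0,0,-0.25,0,1,0,0,-0.4,0,1,0,0,-0.45,0,1,0,0,-0.45,0,1,0,0,-0.45,0,1,0,0,-0.45,0]

```text
time_s: 35.0
eef_pos: [0.5005, -0.0946, 0.1108]
tcp_rot: [-179.9, -0.1, 118.3]
contact_force: [0.3, -0.5, 0.7]
finger_gap: 0.0267
grasp_force: 12.0
```

Run:
```python
from h import *
x,y,w=tray("blue",.026,-.03)
R((1,.53,.1,.14,w),(1,x,y,.1,w))
```

```text
t 35.0 at [ 0.5005 -0.0946  0.1108] yaw 118.33 gap 0.0267 F [ 0.3 -0.5  0.7]
[1, 0.524, 0.394, -0.005, 0.106] rows>= 4
[1, 0.923, 0.794, 0.129, 0.106] rows>= 8
```

>>> drive_tool:
  targets: [1,0.923,0.794,0,0.106,1,0.923,0.794,0,0.106,1,0.923,0.794,0,0.106,1,0.923,0.794,0,0.106,1,0.923,0.794,0,0.106,1,0.923,0.794,0,0.106,1,0.923,0.794,0,0.106,1,0.923,0.794,0,0.106,1,0.923,0.794,0,0.106,1,0.923,0.794,0.13,0.106,1,0.923,0.794,0.25,0.106,1,0.923,0.794,0.3,0.106,1,0.923,0.794,0.3,0.106,1,0.923,0.794,0.3,0.106]

```text
time_s: 36.4
eef_pos: [0.5796, 0.2611, 0.0223]
tcp_rot: [-180.0, 0.0, 99.2]
contact_force: [0.2, 0.2, 0.2]
finger_gap: 0.0266
grasp_force: 12.0
```

Run:
```python
from h import *
x,y,w=tray("blue",.026,-.03)
R((1,x,y,.02,w),(1,x,y,.012,w))
```

```text
t 36.4 at [0.5796 0.2611 0.0223] yaw 99.21 gap 0.0266 F [0.2 0.2 0.2]
[1, 0.004, -0.002, 0.1, 0.0] rows>= 1
[1, 0.004, -0.002, 0.127, 0.0] rows>= 1
```

>>> drive_tool:
  targets: [1,0.003,-0.002,0.06,0,1,0.003,-0.002,0.09,0,1,0.003,-0.002,0.11,0,1,0.003,-0.002,0.115,0,1,0.003,-0.002,0.115,0]

```text
time_s: 36.9
eef_pos: [0.5789, 0.2627, -0.0118]
tcp_rot: [180.0, -0.0, 99.3]
contact_force: [0.7, 0.5, -0.3]
finger_gap: 0.0268
grasp_force: 12.0
```

>>> drive_tool:
  targets: [1,0,0,0.005,0,1,0,0,0.009,0,1,0,0,0.009,0]

```text
time_s: 37.2
eef_pos: [0.5787, 0.2627, -0.0148]
tcp_rot: [180.0, -0.0, 99.3]
contact_force: [0.6, -0.7, 0.4]
finger_gap: 0.0264
grasp_force: 12.0
```

>>> drive_tool:
  targets: [1,0,0,0.003,0,1,0,0,0.005,0,1,0,0,0.005,0]

```text
time_s: 37.5
eef_pos: [0.5788, 0.2628, -0.016]
tcp_rot: [180.0, 0.0, 99.3]
contact_force: [-0.4, 0.1, 3.2]
finger_gap: 0.0263
grasp_force: 12.0
```

>>> drive_tool:
  targets: [0.6,0,0,0,0,0.6,0,0,0,0,0.6,0,0,0,0,0.6,0,0,-0.1,0,0.6,0,0,-0.25,0,0.6,0,0,-0.4,0,0.6,0,0,-0.6,0,0.6,0,-0.7,-0.6,0,0.6,0,-0.7,-0.6,0,0.6,0,-0.7,-0.6,0,0.6,0,-0.7,-0.6,0,0.6,0,-0.7,-0.6,0,0.6,0,-0.7,-0.6,0]

```text
time_s: 38.8
eef_pos: [0.3708, 0.229, 0.1643]
tcp_rot: [179.9, -0.0, 99.3]
contact_force: [0.4, 0.7, -0.6]
finger_gap: 0.0354
grasp_force: 0.0
```

Run:
```python
from h import *
tp=snapshot("top"); sc=snapshot("scene")
b=rect(tp,"top",.013,.47,.75,.0,.38,1500)
a=cv2.resize(sc[110:250,140:400],(570,307))
cv2.imwrite("pics/z11.png",np.vstack([b[:293],a])[:600,:,::-1] if 0 else np.vstack([cv2.resize(b,(396,292)) if 0 else b[:, :570][:293] if 0 else cv2.resize(b,(570,293)),a])[:,:,::-1])
for cam in("top","scene"):
 for t in("felt_wheel","bear","collet_handle","graver_dark","graver_light","bone_slab"):print(cam,t,[(round(d['p'],2),d['location']) for d in pinpoint(cam,t)[:2]])
R()
```

```text
top felt_wheel [(0.47, [0.6712, 0.1642, 0.0036])]
top bear [(0.79, [0.6957, 0.0827, 0.005])]
top collet_handle [(0.8, [0.6301, 0.0991, 0.011])]
top graver_dark [(0.39, [0.6619, 0.1058, -0.0019]), (0.18, [0.6709, 0.1636, 0.0027])]
top graver_light [(0.75, [0.6667, 0.2772, -0.0027]), (0.43, [0.5486, 0.2849, -0.0011])]
top bone_slab [(0.77, [0.5769, 0.2621, 0.0043]), (0.47, [0.6724, 0.1652, 0.0054])]
scene felt_wheel [(0.62, [0.6793, 0.1672, 0.0058])]
scene bear [(0.65, [0.6936, 0.0824, 0.008]), (0.25, [0.5491, 0.2873, -0.0002])]
scene collet_handle [(0.83, [0.63, 0.0926, 0.0118])]
scene graver_dark [(0.75, [0.5185, 0.2887, 0.0066]), (0.73, [0.6706, 0.281, -0.0011])]
scene graver_light [(0.84, [0.668, 0.2798, -0.0029])]
scene bone_slab [(0.77, [0.5822, 0.2628, 0.0046]), (0.63, [0.6768, 0.1686, 0.0044])]
t 39.5 at [0.3715 0.2289 0.1636] yaw 99.26 gap 0.0352 F [ 0.7 -0.1 -0.1]
```

View pics/z11.png

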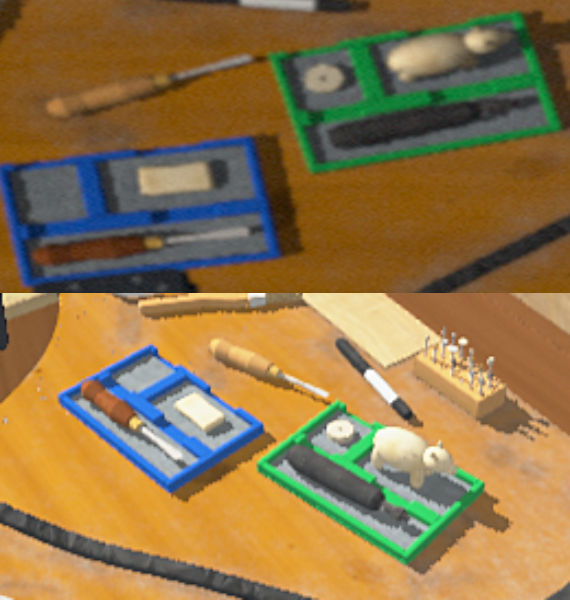

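```bash
python3 -c "
from plant import *
print(close_job())"
```

```text
the job is handed in; nothing more can be done
None
```

Both kits are made up and the job was handed in at about 40 s. The last top and scene pictures show all five things in their pockets and the light-handled graver where it was; no verdict came back.

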